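# Shut and lock the cover of the bauble turner's drive box

## Task

Close the hinged panel on the bauble turner's drive box and lock it with its winged quarter-turn stud, which must end ninety degrees clockwise from where its wing points front to back, clicked in and staying in by itself. The slot below does not lie quite in line, so press the stud lightly and turn it clockwise until you feel it drop in, then push it home to the bottom against its spring and turn it on, held in, to the ninety. Press gently throughout so that the steel receptacle is not bent, and leave the other things on the table where they are.

Things in the scene. Friction and masses are not known exactly. Their poses are not given: they have to be found in the camera images.
- drive_box: Drive box of a bauble-turning spindle: grey sheet metal, 200 mm deep (its x) by 170 mm wide (its y) by 75 mm tall, fixed. Origin at the centre of its underside; +x points from its front edge to the hinge of the panel on top, +y to the spindle at its side (4 mm radius bar with two 68 mm baubles, reaching 261 mm from the origin, top at 79 mm).
- panel_hinge (a point): Middle of the panel's hinge axis, 92 mm along +x and 77.5 mm above the box's origin; the axis runs along the box's y.
- panel (a joint): Angle of the panel, rad: 0 = shut, level on the box; grows as its front edge rises; starts propped open. Aluminium, 182 by 170 mm, 5 mm thick, from 10 to 192 mm in front of the hinge axis, mid-thickness on that axis. The hinge is stiff: the panel stays where it is left; about 5 N down on the front edge shuts it.
- panel_press (a point): Point on the panel's upper face, on its centre line, 12 mm from the front edge, 180 mm in front of the hinge axis: a good place to push it shut. The stud's wing begins 24 mm behind it.
- stud_top (a point): Top centre of the stud's winged head: steel bar 38 mm long (point's x), 10 mm wide (grip across this), 34 mm tall, on a 12 mm shaft through the panel 137 mm in front of the hinge axis. With the stud out, the top is 52 mm and the wing's underside 18 mm above the panel's upper face. z points up along the stud.
- stud_push (a joint): How far the stud is pushed in, m: 0 = sprung out, at most 0.017. The spring takes 6 N to start and 0.4 N more per mm. Turned to a wrong angle its pin meets the receptacle's lips after 0.5 to 4.5 mm; in the slot it goes in 11 to 15.5 mm to the hard bottom. Locked and let go, it springs back to its notch and stays 7 to 12 mm in; not locked, it springs out.
- stud_turn (a joint): Turn of the stud, rad, growing clockwise seen from above: 0 = wing along the box's x (out, unlocked), 1.57 = wing crosswise (locked, in a notch that holds it between 1.45 and the stop at 1.65; other stop at -0.1). The cross pin under the panel is parallel to the wing. It drops into the slot at some angle between 0.05 and 0.75, not measured; it fits there within 0.07.
- keeper: Steel receptacle inside the box below the stud, 50 mm square, origin 45 mm in front of and 5 mm above the box's; slot angle and height vary, not measured. Rest the pin on its lips by a few N, turn clockwise until it drops, push to the bottom, turn on in light touch with it: a bump before the notch passes only within 2 mm of the bottom. Over 30 N on its lips or bottom bends it.
- brush_pot: Clear pot with paint brushes standing in it, 60 mm wide, 165 mm tall over all, beside the box (its -y side). Bystander. Origin under its centre.
- glue_bottle: Small white glue bottle, 38 mm wide, 100 mm tall, beside the box (its -y side). Bystander. Origin under its centre.
- brush: Wooden brush, 160 mm long, lying flat in front of the box. Bystander. Origin under its middle.
- tub: White lidded plastic tub, 102 mm wide, 90 mm tall. Bystander.
- mug: White mug, 80 mm wide, 95 mm tall. Bystander.
- tape_roll: Roll of brown tape lying flat, 90 mm wide, 24 mm tall. Bystander.

How it is judged:
By the outcome, as a careful person would: the job done as asked, in the order asked, and still so for the second after the job is handed in, with the robot touching nothing.
It also fails if it takes over 67 s, if anything falls off the work surface, if the arm or the gripper's body presses on something with over 40 N, if the wrist force passes 120 N, or if a joint passes its speed limit or range.

## Robot

A 6-joint arm with a two-finger parallel gripper is mounted at the origin on the work surface. World frame = base frame: x ahead of the robot, y to its left, z up, the work surface at z = 0. Lengths are in mm, angles in rad, forces in N, time in s.
With the tool pointing down it reaches from about 350 to 800 mm from the base axis. Payload 7.3 kg.
Tool frame: the origin (TCP) lies at the very end of the fingers, on their centre line; the grasp point (between the pads) lies 19 mm behind it; z points along the fingers, y is the line along which they close (so a half turn about z gives the same grasp; the last joint's range is limited). The gripper opens to 85 mm and grips with 20 to 120 N. Pads are 22 mm wide; open, the fingers measure 114 mm over their backs; the gripper's body (76 mm by 85 mm) begins 54 mm behind the grasp point. The pads swing forward as they close: fully open they stand 13 mm farther back than shut.
Start: joints at [-1.282, 0.342, 1.524, -0, 1.275, -0.146], TCP at [221.169, -476.16, 231.322] pointing down, gripper open.
Joint ranges: [-2.53, 2.53], [-0.77, 2.02], [0.04, 2.7], [-1, 4.14], [0.28, 2.66], [-3.11, 3.11]. Speed limits (rad/s): [2.57, 2.57, 3.14, 3.14, 3.14, 3.14].

## Interface

Orientations are given as [roll, pitch, yaw] about the fixed x, y, z axes, in that order (R = Rz(yaw) Ry(pitch) Rx(roll)).
In Python, from station import sensors, get_image, finish_job gives the robot as it stands. The module is installed in compiled form; this text tells all that it offers.
- The arm moves only by the tool servo_tool, never from a script. Its argument "targets" is a list of rows, each an object with "linear": the shift along the tool's x, y, z in units of 0.25 m (1.0 is 0.25 m), a list of three; "yaw": the turn about the tool's z in units of pi rad (1.0 is pi rad); "fingers": the opening, from -1 (shut) to 1 (fully open), so that 0 is half open. A call has 1 to 8 rows; each row is the pose to reach, as a shift and turn from the pose commanded when the call began, along the tool's axes at that moment, turning the shorter way round; what a row does not reach only later rows make up. A row lasts 1/12 s, in which the tool goes at most 41.7 mm and 7.16 degrees, less where a joint would pass 70% of its speed; a pose out of reach is approached as far as the arm can. A call with a number of a shift or a turn outside -1 to 1 is refused whole. A call with a gripper value outside its range is refused whole. The fingers move at their own pace and stop on an object; "newtons" is the grip in N (left out, the last holds). Time passes only in rows, so rows that repeat a pose let the fingers close. It gives the time, the measured TCP pose, the force, the opening and the grip force at its end, in the units of the state.
- sensors.state(): the state, without advancing time (a new reading comes with each control period).
- get_image(name): name is "scene" or "side" or "wrist"; returns a dict with "image" (480x640x3 uint8, red, green, blue), "fx", "fy", "cx", "cy" (pixels), "R" (3x3) and "t" (3): a world point X has camera coordinates R X + t. Camera axes: x right, y down, z forward; pixel columns grow to the right and rows downward; lengths in mm; the calibration is good to about 2 mm. A picture is of the moment at which its call begins. There is no depth.
- finish_job(): hands the job in; it is judged then, once.
The state is a dict: "clock": time; "joints": joint angles; "joint_vel": joint speeds; "joint_torque": joint torques, N m; "tcp_pos": TCP position; "tool_rot": TCP orientation; "contact_force": force on the tool from outside, world axes, zero at the start; "moment": the same for the moment, N m; "grip_width": finger opening in mm; "grip_force": force on a finger pad.
Only numpy, scipy, OpenCV 4.12 (cv2) and the standard library are available. Lean on these libraries where they do the work, as an engineer would, in place of code of your own. Each camera call takes 0.05 s, during which the arm holds its last target. There are 200 camera calls.

## Working session

There is one attempt and no reset: what is moved stays moved. The work goes in short steps, Python scripts to look and compute and a tool call to move; the robot and the scene stay as the last step left them, time stands still between calls to the robot, and variables do not carry over. Pictures are saved under pics/ and viewed, at most 10 in all, crops included, and the job is handed in when it is done.

Besides the shell and the picture viewer there is one more tool, called as name([rows], argument=value, ...), one row to a line, values as JSON. servo_tool: Moves the arm, as the interface text tells. Shifts and turns lie within -1 to 1; 1 stands for 0.25 m of shift or pi rad of turn. Its arguments: {"type":"object","properties":{"targets":{"type":"array"},"newtons":{"type":"number"}},"required":["targets"]}

```bash
mkdir -p pics; python3 - <<'E'
from station import sensors,get_image
import cv2,numpy as np
print(sensors.state())
for n in ("scene","side"):
    d=get_image(n); cv2.imwrite(f"pics/{n}0.png",d["image"][:,:,::-1])
    print(n,d["fx"],d["fy"],d["cx"],d["cy"],np.round(d["R"],4).tolist(),np.round(d["t"],1).tolist())
E
```

```text
{'clock': 0.0, 'joints': array([-1.28198752e+00,  3.42709418e-01,  1.52502972e+00, -2.98426324e-05,
        1.27543080e+00, -1.46000600e-01]), 'joint_vel': array([-2.74619335e-04,  2.16391305e-04, -7.26823395e-04, -1.57378952e-03,
       -1.29276757e-03, -8.26502094e-05]), 'joint_torque': array([-3.62359115e-04, -4.33675110e+01, -2.46011907e+01, -1.58246689e-04,
        7.82732241e-03, -1.91171793e-06]), 'tcp_pos': array([ 221.04112915, -475.7386618 ,  230.6284483 ]), 'tool_rot': array([-3.14002799e+00, -2.01234925e-04,  4.34817962e-01]), 'contact_force': array([ 0.38994625, -0.71700774, -0.1397062 ]), 'moment': array([ 0.03869685,  0.02182741, -0.03907142]), 'grip_force': 0.0, 'grip_width': 85.51946766470783}
scene 448.36891669041034 448.36891669041034 323.4702088403974 242.42323731214614 [[0.7549, 0.6558, 0.0078], [0.5302, -0.6033, -0.5957], [-0.386, 0.4539, -0.8031]] [-387.7, -256.7, 1434.0]
side 529.66361110617 529.66361110617 309.51104454990576 238.8335573044726 [[0.9869, -0.1612, -0.0038], [-0.1281, -0.77, -0.6251], [0.0978, 0.6174, -0.7805]] [-524.5, 122.3, 1533.4]
```

View pics/scene0.png

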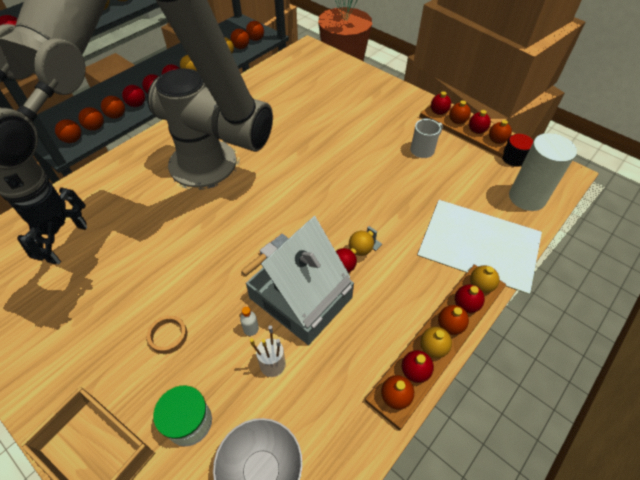

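View pics/side0.png

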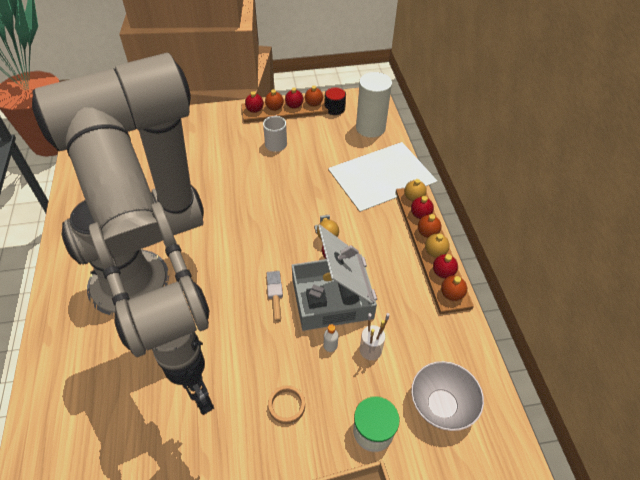

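```bash
python3 - <<'E'
import cv2
a=cv2.imread("pics/scene0.png")[210:350,235:395]; b=cv2.imread("pics/side0.png")[215:335,260:420]
for n,i in(("sc",a),("sd",b)):
    cv2.imwrite(f"pics/{n}1.png",cv2.resize(i,None,fx=5 if n=="sd" else 4.2,fy=5 if n=="sd" else 4.2,interpolation=cv2.INTER_CUBIC))
E
```

```text
(no output)
```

View pics/sc1.png

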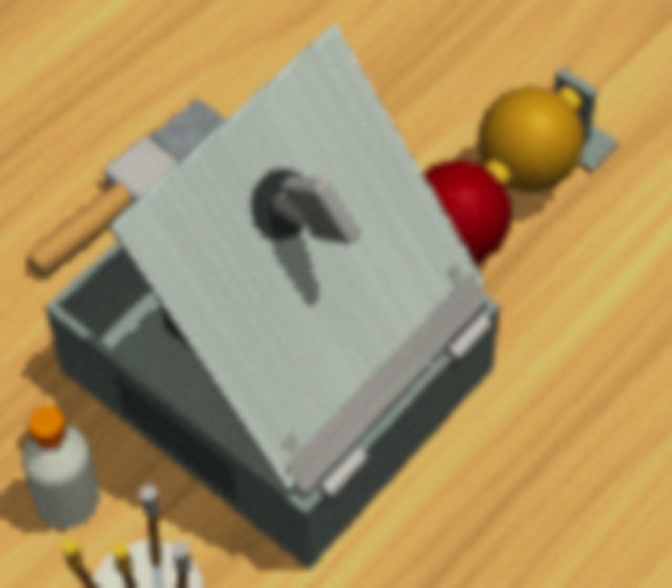

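View pics/sd1.png

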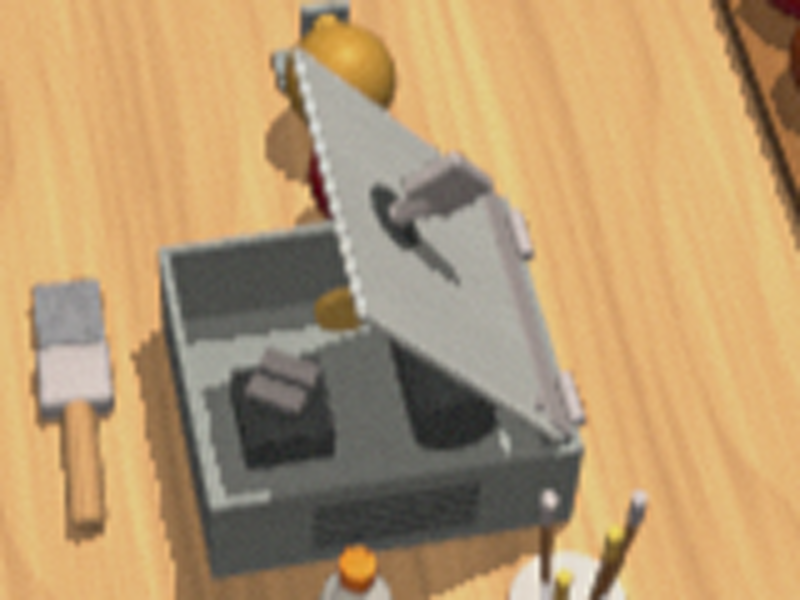

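```bash
cat > h.py <<'E'
import numpy as np,cv2
from scipy.optimize import least_squares
from station import sensors,get_image
def proj(d,X):
    c=np.asarray(d["R"])@np.asarray(X,float).T+np.asarray(d["t"])[:,None]
    return np.c_[d["fx"]*c[0]/c[2]+d["cx"],d["fy"]*c[1]/c[2]+d["cy"]]
def Rz(a): c,s=np.cos(a),np.sin(a); return np.array([[c,-s,0],[s,c,0],[0,0,1]])
def box2w(p,X): return np.atleast_2d(X)@Rz(p[2]).T+[p[0],p[1],0]
def panel(th,u,v,h): # u in front of hinge, v along y, h above mid
    return [92-u*np.cos(th)+h*np.sin(th),v,77.5+u*np.sin(th)+h*np.cos(th)]
E
python3 - <<'E'
from h import *
sc,sd=get_image("scene"),get_image("side")
o=lambda P,s,a,b:(np.array(P)+.5)/s-.5+[a,b]
Psc=o([(50,310),(310,505),(497,303),(308,567),(492,372),(115,225),(335,25)],4.2,235,210)
Psd=o([(210,505),(163,250),(580,448),(218,577),(362,320),(295,50)],5,260,215)
def pr(p):
    f=panel(p[3],192,-85,0),panel(p[3],192,85,0)
    a=[(-100,-85,75),(100,-85,75),(100,85,75),(100,-85,0),(100,85,0),*f]
    b=[(-100,-85,75),(-100,85,75),(100,-85,75),(-100,-85,0),*f]
    return np.r_[proj(sc,box2w(p,a))-Psc,proj(sd,box2w(p,b))-Psd]
r=least_squares(lambda p:pr(p).ravel(),[500,-50,0,1.0],loss="soft_l1")
print(r.x,np.round(pr(r.x),1).tolist())
p=r.x
print("press",box2w(p,panel(p[3],180,0,2.5)),"shut stud",box2w(p,panel(0,137,0,54.5)),"front",box2w(p,panel(p[3],192,0,0)))
# objects ground
def ray(d,uv,z):
    R=np.asarray(d["R"]);c=-R.T@d["t"];v=R.T@[(uv[0]-d["cx"])/d["fx"],(uv[1]-d["cy"])/d["fy"],1]
    return c+v*(z-c[2])/v[2]
for n,u,z in(("glue tip",(358,550),100),("brush tip",(638,500),165),("brush hd",(68,282),5),("brush end",(88,530),5),("slotA",(250,378),40),("slotB",(312,392),40)):
    w=ray(sd,o([u],5,260,215)[0],z); print(n,w.round(),((w-[p[0],p[1],0])@Rz(p[2])).round())
E
```

```text
[ 5.71809667e+02 -1.54776940e+02  1.70575232e-02 -1.16535775e+01] [[-1.1, -1.5], [-0.6, 1.3], [1.2, -0.0], [0.6, 0.3], [0.6, -1.0], [-1.2, -0.5], [-0.1, -0.8], [0.7, 0.7], [-0.3, -0.6], [1.6, 0.2], [-0.5, 0.5], [0.2, -0.4], [0.2, -0.1]]
press [[ 555.71317393 -155.0515326   221.44753132]] shut stud [[ 526.8162138  -155.54449098  132.        ]] front [[ 546.39803377 -155.21044124  229.41326493]]
glue tip [ 539. -291.  100.] [ -35. -136.  100.]
brush tip [ 668. -322.  165.] [  94. -169.  165.]
brush hd [418. -37.   5.] [-152.  121.    5.]
brush end [ 409. -203.    5.] [-164.  -45.    5.]
slotA [ 509. -143.   40.] [-63.  13.  40.]
slotB [ 541. -157.   40.] [-31.  -2.  40.]
```

servo_tool([
  {"linear": [0.2, -0.07, -0.1], "yaw": -0.035, "fingers": -1},
  {"linear": [0.4, -0.14, -0.2], "yaw": -0.07, "fingers": -1},
  {"linear": [0.55, -0.19, -0.24], "yaw": -0.11, "fingers": -1},
  {"linear": [0.7, -0.24, -0.24], "yaw": -0.15, "fingers": -1},
  {"linear": [0.8, -0.28, -0.24], "yaw": -0.19, "fingers": -1},
  {"linear": [0.87, -0.3, -0.24], "yaw": -0.23, "fingers": -1},
  {"linear": [0.87, -0.3, -0.24], "yaw": -0.27, "fingers": -1},
  {"linear": [0.87, -0.3, -0.24], "yaw": -0.3, "fingers": -1},
], newtons=60)

```text
clock: 0.87
tcp_pos: [388.2, -314.8, 291.4]
tool_rot: [3.141, 0.0, 1.388]
contact_force: [-0.6, 0.6, 0.2]
grip_width: -0.2
grip_force: 0.0
```

```bash
cat > to.py <<'E'
import sys
from h import *
x,y,z,yaw=map(float,sys.argv[1:5])
s=sensors.state();r=s["tool_rot"][2];d=np.array([x,y,z])-s["tcp_pos"]
c,n=np.cos(r),np.sin(r)
dy=(r-yaw+np.pi)%(2*np.pi)-np.pi
print("t %.2f"%s["clock"],"pos",s["tcp_pos"].round(1),"rot",s["tool_rot"].round(3),"F",s["contact_force"].round(1),"M",s["moment"].round(2),"grip",round(s["grip_width"],1),s["grip_force"].round(1))
print("linear",(np.array([c*d[0]+n*d[1],n*d[0]-c*d[1],-d[2]])/250).round(3),"yaw",round(dy/np.pi,3))
E
python3 to.py 553 -155 290 3.159
```

```text
Traceback (most recent call last):
  File "to.py", line 7, in <module>
    print("t %.2f"%s["clock"],"pos",s["tcp_pos"].round(1),"rot",s["tool_rot"].round(3),"F",s["contact_force"].round(1),"M",s["moment"].round(2),"grip",round(s["grip_width"],1),s["grip_force"].round(1))
                                                                                                                                                                                ^^^^^^^^^^^^^^^^^^^^^
AttributeError: 'float' object has no attribute 'round'
```

```bash
sed -i 's/s\["grip_force"\].round(1)/round(s["grip_force"],1)/' to.py; python3 to.py 553 -155 290 3.159
```

```text
t 0.87 pos [ 388.2 -314.8  291.4] rot [3.141 0.    1.388] F [-0.6  0.6  0.2] M [-0.02  0.02 -0.  ] grip -0.2 0.0
linear [0.748 0.532 0.005] yaw -0.564
```

servo_tool([
  {"linear": [0.13, 0.09, 0], "yaw": -0.035, "fingers": -1},
  {"linear": [0.26, 0.18, 0], "yaw": -0.07, "fingers": -1},
  {"linear": [0.39, 0.27, 0], "yaw": -0.11, "fingers": -1},
  {"linear": [0.52, 0.36, 0], "yaw": -0.15, "fingers": -1},
  {"linear": [0.64, 0.45, 0], "yaw": -0.19, "fingers": -1},
  {"linear": [0.72, 0.51, 0], "yaw": -0.23, "fingers": -1},
  {"linear": [0.748, 0.532, 0], "yaw": -0.27, "fingers": -1},
  {"linear": [0.748, 0.532, 0], "yaw": -0.3, "fingers": -1},
])

```text
clock: 1.53
tcp_pos: [554.8, -156.3, 290.5]
tool_rot: [3.141, -0.001, 2.329]
contact_force: [-0.9, 0.3, -0.9]
grip_width: -0.3
grip_force: 0.0
```

```bash
python3 to.py 553 -155 260 3.159
```

```text
t 1.53 pos [ 554.8 -156.3  290.5] rot [ 3.141e+00 -1.000e-03  2.329e+00] F [-0.9  0.3 -0.9] M [-0.04  0.02 -0.01] grip -0.3 0.0
linear [ 0.009 -0.002  0.122] yaw -0.264
```

servo_tool([
  {"linear": [0.009, -0.002, 0.03], "yaw": -0.035, "fingers": -1},
  {"linear": [0.009, -0.002, 0.06], "yaw": -0.07, "fingers": -1},
  {"linear": [0.009, -0.002, 0.08], "yaw": -0.11, "fingers": -1},
  {"linear": [0.009, -0.002, 0.1], "yaw": -0.15, "fingers": -1},
  {"linear": [0.009, -0.002, 0.12], "yaw": -0.19, "fingers": -1},
  {"linear": [0.009, -0.002, 0.12], "yaw": -0.23, "fingers": -1},
  {"linear": [0.009, -0.002, 0.12], "yaw": -0.264, "fingers": -1},
  {"linear": [0.009, -0.002, 0.12], "yaw": -0.264, "fingers": -1},
])

```text
clock: 2.2
tcp_pos: [551.3, -157.2, 260.9]
tool_rot: [3.141, -0.001, -3.13]
contact_force: [0.6, -0.5, -0.7]
grip_width: 0.0
grip_force: 0.0
```

```bash
python3 - <<'E'
from h import *
print(sensors.state()["tcp_pos"],sensors.state()["tool_rot"],sensors.state()["joints"].round(2))
d=get_image("side");cv2.imwrite("pics/a.png",cv2.resize(d["image"][175:325,240:440,::-1],None,fx=4,fy=4,interpolation=cv2.INTER_CUBIC))
E
python3 to.py 553 -155 232 3.159
```

```text
[ 551.2886654  -157.23125596  260.92871585] [ 3.14139153e+00 -6.95373623e-04 -3.13019958e+00] [-0.41  0.41  1.33 -0.    1.4  -1.99]
t 2.25 pos [ 551.3 -157.3  261.1] rot [ 3.141 -0.    -3.136] F [-0.  -0.4 -0.3] M [ 0.05  0.02 -0.04] grip 0.0 0.0
linear [-0.007  0.009  0.116] yaw -0.004
```

View pics/a.png

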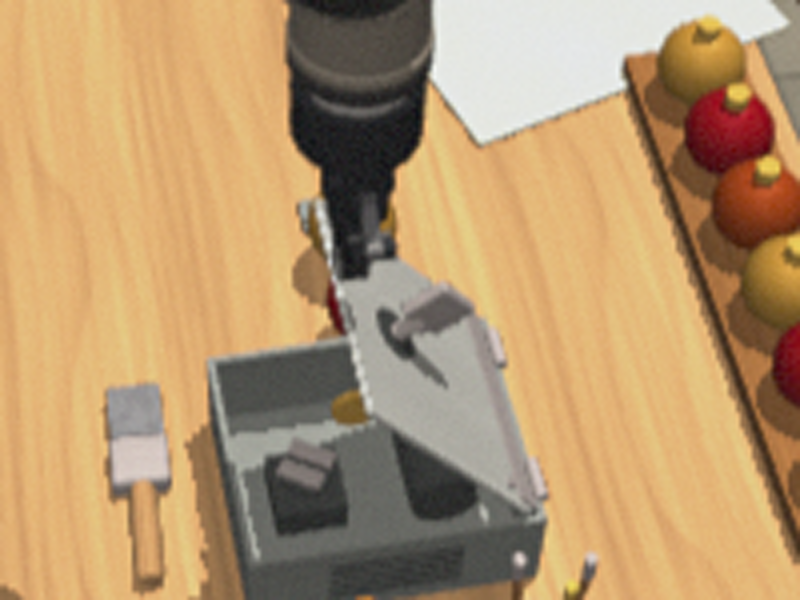

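servo_tool([
  {"linear": [-0.004, 0.008, 0.08], "yaw": 0, "fingers": -1},
  {"linear": [0, 0.008, 0.11], "yaw": 0, "fingers": -1},
  {"linear": [0.024, 0.008, 0.136], "yaw": 0, "fingers": -1},
  {"linear": [0.06, 0.008, 0.18], "yaw": 0, "fingers": -1},
  {"linear": [0.112, 0.008, 0.228], "yaw": 0, "fingers": -1},
  {"linear": [0.16, 0.008, 0.292], "yaw": 0, "fingers": -1},
  {"linear": [0.2, 0.008, 0.356], "yaw": 0, "fingers": -1},
  {"linear": [0.2, 0.008, 0.356], "yaw": 0, "fingers": -1},
])

```text
clock: 2.92
tcp_pos: [498.1, -154.8, 169.6]
tool_rot: [3.139, -0.006, -3.137]
contact_force: [0.3, 0.5, 0.5]
grip_width: -0.1
grip_force: 0.0
```

```bash
python3 to.py 479 -155 82 3.159
```

```text
t 2.92 pos [ 498.1 -154.8  169.6] rot [ 3.139 -0.006 -3.137] F [0.3 0.5 0.5] M [ 0.02 -0.03 -0.05] grip -0.1 0.0
linear [ 0.077 -0.     0.351] yaw -0.004
```

servo_tool([
  {"linear": [0.02, 0, 0.06], "yaw": -0.004, "fingers": -1},
  {"linear": [0.048, 0, 0.132], "yaw": -0.004, "fingers": -1},
  {"linear": [0.065, 0, 0.21], "yaw": -0.004, "fingers": -1},
  {"linear": [0.075, 0, 0.27], "yaw": -0.004, "fingers": -1},
  {"linear": [0.077, 0, 0.31], "yaw": -0.004, "fingers": -1},
  {"linear": [0.077, 0, 0.335], "yaw": -0.004, "fingers": -1},
  {"linear": [0.077, 0, 0.35], "yaw": -0.004, "fingers": -1},
  {"linear": [0.077, 0, 0.352], "yaw": -0.004, "fingers": -1},
])

```text
clock: 3.58
tcp_pos: [482.6, -155.9, 84.2]
tool_rot: [-3.142, -0.0, -3.122]
contact_force: [0.4, -0.5, -0.2]
grip_width: 0.0
grip_force: 0.0
```

```bash
python3 - <<'E'
from h import *
d=get_image("side");cv2.imwrite("pics/b.png",cv2.resize(d["image"][175:325,240:440,::-1],None,fx=4,fy=4,interpolation=cv2.INTER_CUBIC))
E
python3 to.py 479 -155 80 3.159
```

```text
t 3.63 pos [ 482.7 -156.    84.5] rot [-3.141  0.    -3.122] F [ 0.  -0.2  0.2] M [ 0.05 -0.   -0.02] grip 0.3 0.0
linear [0.015 0.004 0.018] yaw 0.001
```

View pics/b.png

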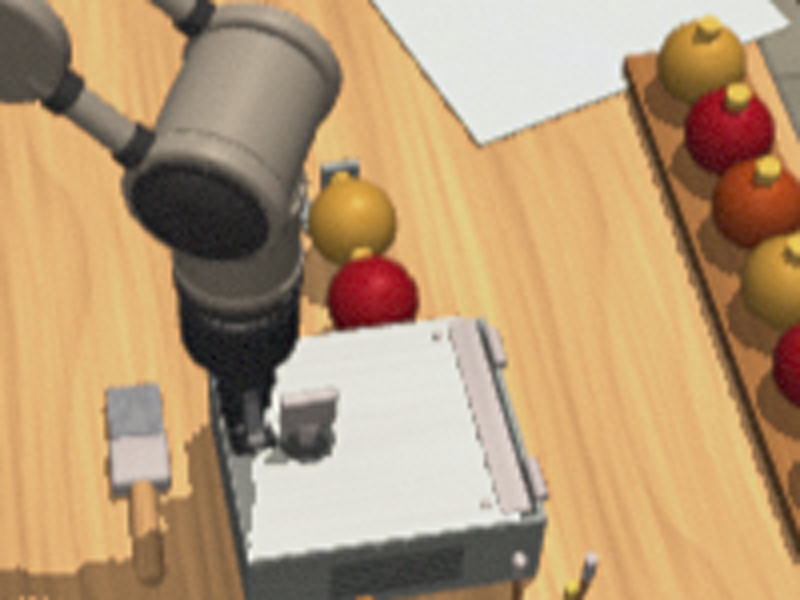

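servo_tool([
  {"linear": [0.004, 0.002, 0.008], "yaw": 0, "fingers": -1},
  {"linear": [0.004, 0.002, 0.014], "yaw": 0, "fingers": -1},
  {"linear": [0.004, 0.002, 0.018], "yaw": 0, "fingers": -1},
  {"linear": [0.004, 0.002, 0.02], "yaw": 0, "fingers": -1},
  {"linear": [0.004, 0.002, 0.02], "yaw": 0, "fingers": -1},
])

```text
clock: 4.05
tcp_pos: [481.4, -155.4, 80.0]
tool_rot: [-3.141, 0.001, -3.122]
contact_force: [-0.9, 1.1, 4.8]
grip_width: 0.3
grip_force: 2.3
```

servo_tool([
  {"linear": [0, 0, 0.003], "yaw": 0, "fingers": -1},
  {"linear": [0, 0, 0.005], "yaw": 0, "fingers": -1},
  {"linear": [0, 0, 0.005], "yaw": 0, "fingers": -1},
])

```text
clock: 4.3
tcp_pos: [481.5, -155.4, 79.9]
tool_rot: [-3.141, 0.001, -3.121]
contact_force: [-4.0, 1.7, 15.1]
grip_width: 0.2
grip_force: 7.6
```

servo_tool([
  {"linear": [0, 0, -0.1], "yaw": 0, "fingers": -1},
  {"linear": [0, 0, -0.2], "yaw": 0, "fingers": -1},
  {"linear": [0, 0, -0.3], "yaw": 0, "fingers": -0.5},
  {"linear": [0, 0, -0.35], "yaw": 0, "fingers": 0.2},
  {"linear": [0, 0, -0.35], "yaw": 0, "fingers": 0.2},
  {"linear": [0, 0, -0.35], "yaw": 0, "fingers": 0.2},
])

```text
clock: 4.8
tcp_pos: [481.3, -155.4, 165.9]
tool_rot: [-3.141, 0.001, -3.122]
contact_force: [-0.5, 0.3, 0.3]
grip_width: 48.3
grip_force: 0.0
```

```bash
python3 - <<'E'
from h import *
w,s,c=get_image("wrist"),get_image("side"),get_image("scene")
p=[571.8,-154.8,.01706]
for n,d in(("w",w),("s",s),("c",c)): print(n,proj(d,box2w(p,[(-45,0,132),(-64,0,132),(-26,0,132),(-100,85,80),(100,85,80),(-100,-85,80)])).round().tolist())
a=cv2.resize(w["image"],(400,300)); b=cv2.resize(s["image"][200:320,270:430],(400,300),interpolation=cv2.INTER_CUBIC); e=cv2.resize(c["image"][210:330,240:400],(400,300),interpolation=cv2.INTER_CUBIC)
cv2.imwrite("pics/c.png",np.vstack([np.hstack([a,b]),np.hstack([e,e*0])])[:,:,::-1])
E
python3 to.py 526.8 -155.5 165 3.159
```

```text
w [[313.0, 360.0], [313.0, 329.0], [313.0, 389.0], [452.0, 232.0], [423.0, 478.0], [176.0, 232.0]]
s [[317.0, 274.0], [310.0, 275.0], [324.0, 273.0], [292.0, 263.0], [362.0, 253.0], [302.0, 315.0]]
c [[285.0, 258.0], [279.0, 254.0], [291.0, 263.0], [293.0, 238.0], [354.0, 281.0], [245.0, 281.0]]
t 4.95 pos [ 480.5 -155.   164.3] rot [ 3.141e+00 -2.000e-03 -3.122e+00] F [ 0.5 -0.8 -0.2] M [ 0.01 -0.06 -0.02] grip 51.1 0.0
linear [-0.185 -0.006 -0.003] yaw 0.001
```

View pics/c.png

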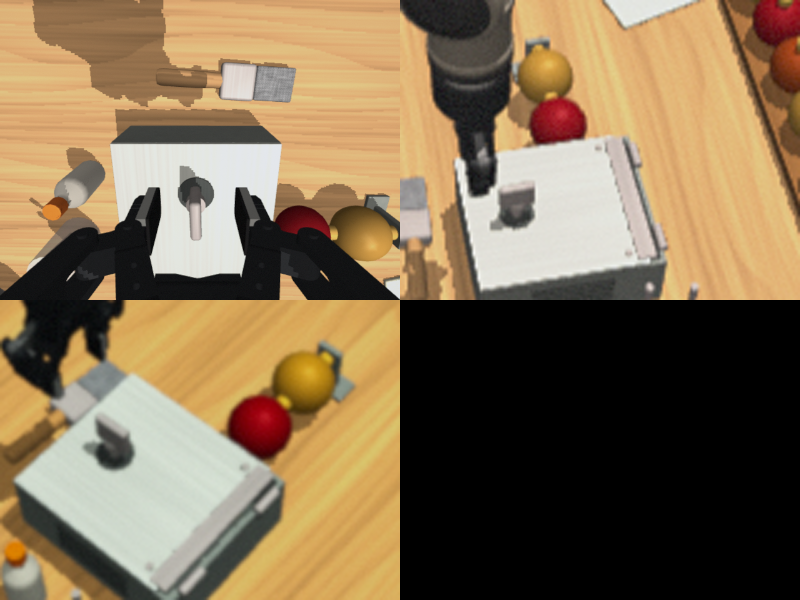

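servo_tool([
  {"linear": [-0.06, -0.003, 0], "yaw": 0.001, "fingers": 0.2},
  {"linear": [-0.12, -0.003, 0], "yaw": 0.001, "fingers": 0.2},
  {"linear": [-0.181, -0.003, 0], "yaw": 0.001, "fingers": 0.2},
  {"linear": [-0.181, -0.003, 0], "yaw": 0.001, "fingers": 0.2},
  {"linear": [-0.181, -0.003, 0.08], "yaw": 0.001, "fingers": 0.2},
  {"linear": [-0.181, -0.003, 0.16], "yaw": 0.001, "fingers": 0.2},
  {"linear": [-0.181, -0.003, 0.215], "yaw": 0.001, "fingers": 0.2},
  {"linear": [-0.181, -0.003, 0.235], "yaw": 0.001, "fingers": 0.2},
])

```text
clock: 5.62
tcp_pos: [524.2, -154.4, 103.7]
tool_rot: [3.139, -0.005, -3.125]
contact_force: [-1.1, 0.2, 0.0]
grip_width: 51.4
grip_force: 0.0
```

```bash
python3 to.py 526 -155.5 106 3.159
```

```text
t 5.62 pos [ 524.2 -154.4  103.7] rot [ 3.139 -0.005 -3.125] F [-1.1  0.2  0. ] M [-0.02  0.04  0.01] grip 51.4 0.0
linear [-0.007 -0.005 -0.009] yaw -0.0
```

servo_tool([
  {"linear": [-0.004, -0.002, -0.008], "yaw": 0, "fingers": -0.3},
  {"linear": [-0.004, -0.002, -0.008], "yaw": 0, "fingers": -1},
  {"linear": [-0.004, -0.002, -0.008], "yaw": 0, "fingers": -1},
  {"linear": [-0.004, -0.002, -0.008], "yaw": 0, "fingers": -1},
  {"linear": [-0.004, -0.002, -0.008], "yaw": 0, "fingers": -1},
  {"linear": [-0.004, -0.002, -0.008], "yaw": 0, "fingers": -1},
], newtons=60)

```text
clock: 6.12
tcp_pos: [527.9, -156.2, 109.9]
tool_rot: [-3.14, 0.002, -3.125]
contact_force: [-1.5, -2.5, 4.7]
grip_width: 8.7
grip_force: 61.4
```

```bash
python3 to.py 526 -155.5 106 3.159
```

```text
t 6.12 pos [ 527.9 -156.2  109.9] rot [-3.140e+00  2.000e-03 -3.125e+00] F [-1.5 -2.5  4.7] M [-0.39  0.19 -0.01] grip 8.7 61.4
linear [0.008 0.003 0.016] yaw -0.0
```

servo_tool([
  {"linear": [0, 0, 0.002], "yaw": 0, "fingers": -1},
  {"linear": [0, 0, 0.004], "yaw": 0, "fingers": -1},
  {"linear": [0, 0, 0.004], "yaw": 0, "fingers": -1},
  {"linear": [0, 0, 0.004], "yaw": 0, "fingers": -1},
])

```text
clock: 6.45
tcp_pos: [527.9, -156.2, 108.8]
tool_rot: [-3.14, 0.002, -3.125]
contact_force: [-1.2, -2.2, 5.8]
grip_width: 8.7
grip_force: 61.5
```

```bash
python3 to.py 526 -155.5 106 3.159
```

```text
t 6.45 pos [ 527.9 -156.2  108.8] rot [-3.140e+00  2.000e-03 -3.125e+00] F [-1.2 -2.2  5.8] M [-0.37  0.26  0.  ] grip 8.7 61.5
linear [0.008 0.003 0.011] yaw -0.0
```

servo_tool([
  {"linear": [0, 0, 0.002], "yaw": 0, "fingers": -1},
  {"linear": [0, 0, 0.004], "yaw": 0, "fingers": -1},
  {"linear": [0, 0, 0.004], "yaw": 0, "fingers": -1},
])

```text
clock: 6.7
tcp_pos: [527.9, -156.3, 107.8]
tool_rot: [-3.14, 0.002, -3.125]
contact_force: [-1.2, -1.5, 6.2]
grip_width: 8.5
grip_force: 61.6
```

servo_tool([
  {"linear": [0, 0, 0.002], "yaw": 0, "fingers": -1},
  {"linear": [0, 0, 0.004], "yaw": 0, "fingers": -1},
  {"linear": [0, 0, 0.004], "yaw": 0, "fingers": -1},
])

```text
clock: 6.95
tcp_pos: [528.0, -156.3, 107.5]
tool_rot: [-3.14, 0.002, -3.125]
contact_force: [-3.6, -2.1, 11.6]
grip_width: 8.6
grip_force: 62.5
```

servo_tool([
  {"linear": [0, 0, 0], "yaw": 0.008, "fingers": -1},
  {"linear": [0, 0, 0], "yaw": 0.016, "fingers": -1},
  {"linear": [0, 0, 0], "yaw": 0.024, "fingers": -1},
  {"linear": [0, 0, 0], "yaw": 0.032, "fingers": -1},
  {"linear": [0, 0, 0], "yaw": 0.04, "fingers": -1},
  {"linear": [0, 0, 0], "yaw": 0.048, "fingers": -1},
  {"linear": [0, 0, 0], "yaw": 0.056, "fingers": -1},
  {"linear": [0, 0, 0], "yaw": 0.056, "fingers": -1},
])

```text
clock: 7.62
tcp_pos: [528.0, -156.6, 107.5]
tool_rot: [-3.14, 0.003, 2.981]
contact_force: [-2.4, -2.9, 10.6]
grip_width: 8.7
grip_force: 62.2
```

```bash
python3 to.py 526 -155.5 106 3.159
```

```text
t 7.62 pos [ 528.  -156.6  107.5] rot [-3.140e+00  3.000e-03  2.981e+00] F [-2.4 -2.9 10.6] M [-0.53  0.62  0.01] grip 8.7 62.2
linear [0.009 0.003 0.006] yaw -0.057
```

servo_tool([
  {"linear": [0, 0, 0], "yaw": 0.008, "fingers": -1},
  {"linear": [0, 0, 0], "yaw": 0.016, "fingers": -1},
  {"linear": [0, 0, 0], "yaw": 0.024, "fingers": -1},
  {"linear": [0, 0, 0], "yaw": 0.032, "fingers": -1},
  {"linear": [0, 0, 0], "yaw": 0.032, "fingers": -1},
])

```text
clock: 8.03
tcp_pos: [527.9, -156.8, 107.5]
tool_rot: [-3.14, 0.003, 2.881]
contact_force: [-3.1, -3.1, 9.9]
grip_width: 8.5
grip_force: 62.2
```

servo_tool([
  {"linear": [0, 0, 0], "yaw": 0.008, "fingers": -1},
  {"linear": [0, 0, 0], "yaw": 0.016, "fingers": -1},
  {"linear": [0, 0, 0], "yaw": 0.022, "fingers": -1},
  {"linear": [0, 0, 0], "yaw": 0.022, "fingers": -1},
])

```text
clock: 8.37
tcp_pos: [527.9, -156.9, 107.5]
tool_rot: [-3.14, 0.003, 2.812]
contact_force: [-3.0, -4.5, 8.6]
grip_width: 8.6
grip_force: 62.1
```

servo_tool([
  {"linear": [0, 0, 0.002], "yaw": 0.006, "fingers": -1},
  {"linear": [0, 0, 0.002], "yaw": 0.012, "fingers": -1},
  {"linear": [0, 0, 0.002], "yaw": 0.018, "fingers": -1},
  {"linear": [0, 0, 0.002], "yaw": 0.018, "fingers": -1},
])

```text
clock: 8.7
tcp_pos: [527.9, -157.0, 107.3]
tool_rot: [-3.14, 0.003, 2.756]
contact_force: [-4.4, -4.7, 12.5]
grip_width: 8.6
grip_force: 62.5
```

```bash
python3 to.py 526 -155.5 106 3.159
```

```text
t 8.70 pos [ 527.9 -157.   107.3] rot [-3.140e+00  3.000e-03  2.756e+00] F [-4.4 -4.7 12.5] M [-0.8   0.82 -0.  ] grip 8.6 62.5
linear [0.009 0.003 0.005] yaw -0.128
```

servo_tool([
  {"linear": [0.001, -0.0025, 0], "yaw": 0.006, "fingers": -1},
  {"linear": [0.001, -0.0025, 0], "yaw": 0.012, "fingers": -1},
  {"linear": [0.001, -0.0025, 0], "yaw": 0.018, "fingers": -1},
  {"linear": [0.001, -0.0025, 0], "yaw": 0.018, "fingers": -1},
])

```text
clock: 9.03
tcp_pos: [527.8, -157.3, 107.1]
tool_rot: [-3.141, 0.004, 2.699]
contact_force: [-1.7, -4.4, 10.7]
grip_width: 8.6
grip_force: 62.2
```

servo_tool([
  {"linear": [0, -0.002, 0.001], "yaw": 0.006, "fingers": -1},
  {"linear": [0, -0.002, 0.001], "yaw": 0.012, "fingers": -1},
  {"linear": [0, -0.002, 0.001], "yaw": 0.018, "fingers": -1},
  {"linear": [0, -0.002, 0.001], "yaw": 0.018, "fingers": -1},
])

```text
clock: 9.37
tcp_pos: [527.6, -157.4, 106.5]
tool_rot: [-3.141, 0.003, 2.642]
contact_force: [-1.1, -2.0, 6.3]
grip_width: 8.5
grip_force: 61.7
```

servo_tool([
  {"linear": [0, 0, 0.002], "yaw": 0, "fingers": -1},
  {"linear": [0, 0, 0.004], "yaw": 0, "fingers": -1},
  {"linear": [0, 0, 0.006], "yaw": 0, "fingers": -1},
  {"linear": [0, 0, 0.006], "yaw": 0, "fingers": -1},
])

```text
clock: 9.7
tcp_pos: [527.6, -157.4, 104.9]
tool_rot: [-3.141, 0.003, 2.643]
contact_force: [-1.0, -2.0, 7.3]
grip_width: 8.7
grip_force: 61.8
```

servo_tool([
  {"linear": [0, 0, 0.005], "yaw": 0, "fingers": -1},
  {"linear": [0, 0, 0.01], "yaw": 0, "fingers": -1},
  {"linear": [0, 0, 0.015], "yaw": 0, "fingers": -1},
  {"linear": [0, 0, 0.02], "yaw": 0, "fingers": -1},
  {"linear": [0, 0, 0.02], "yaw": 0, "fingers": -1},
])

```text
clock: 10.12
tcp_pos: [527.6, -157.4, 99.9]
tool_rot: [-3.141, 0.003, 2.643]
contact_force: [-0.5, -2.5, 8.7]
grip_width: 8.9
grip_force: 61.9
```

servo_tool([
  {"linear": [0, 0, 0.002], "yaw": 0, "fingers": -1},
  {"linear": [0, 0, 0.004], "yaw": 0, "fingers": -1},
  {"linear": [0, 0, 0.004], "yaw": 0, "fingers": -1},
])

```text
clock: 10.37
tcp_pos: [527.7, -157.4, 99.1]
tool_rot: [-3.141, 0.004, 2.643]
contact_force: [-2.2, -2.8, 9.9]
grip_width: 8.6
grip_force: 62.0
```

servo_tool([
  {"linear": [0, 0, 0.002], "yaw": 0, "fingers": -1},
  {"linear": [0, 0, 0.004], "yaw": 0, "fingers": -1},
  {"linear": [0, 0, 0.004], "yaw": 0, "fingers": -1},
])

```text
clock: 10.62
tcp_pos: [527.7, -157.4, 98.2]
tool_rot: [-3.141, 0.004, 2.643]
contact_force: [-1.5, -1.8, 10.0]
grip_width: 8.8
grip_force: 62.0
```

servo_tool([
  {"linear": [0, 0, 0.002], "yaw": 0, "fingers": -1},
  {"linear": [0, 0, 0.004], "yaw": 0, "fingers": -1},
  {"linear": [0, 0, 0.004], "yaw": 0, "fingers": -1},
])

```text
clock: 10.87
tcp_pos: [527.7, -157.4, 97.2]
tool_rot: [-3.141, 0.004, 2.643]
contact_force: [-2.2, -1.8, 10.5]
grip_width: 8.7
grip_force: 62.0
```

servo_tool([
  {"linear": [0, 0, 0.002], "yaw": 0, "fingers": -1},
  {"linear": [0, 0, 0.004], "yaw": 0, "fingers": -1},
  {"linear": [0, 0, 0.004], "yaw": 0, "fingers": -1},
])

```text
clock: 11.12
tcp_pos: [527.7, -157.5, 96.8]
tool_rot: [-3.141, 0.004, 2.643]
contact_force: [-4.7, -1.9, 13.1]
grip_width: 8.5
grip_force: 62.9
```

servo_tool([
  {"linear": [0, 0, 0.001], "yaw": 0.012, "fingers": -1},
  {"linear": [0, 0, 0.001], "yaw": 0.024, "fingers": -1},
  {"linear": [0, 0, 0.001], "yaw": 0.036, "fingers": -1},
  {"linear": [0, 0, 0.001], "yaw": 0.048, "fingers": -1},
  {"linear": [0, 0, 0.001], "yaw": 0.06, "fingers": -1},
  {"linear": [0, 0, 0.001], "yaw": 0.07, "fingers": -1},
  {"linear": [0, 0, 0.001], "yaw": 0.07, "fingers": -1},
])

```text
clock: 11.7
tcp_pos: [527.5, -157.8, 96.8]
tool_rot: [-3.141, 0.004, 2.422]
contact_force: [-5.9, -2.2, 14.8]
grip_width: 8.5
grip_force: 63.0
```

```bash
python3 to.py 526 -155.5 106 1.588
```

```text
t 11.70 pos [ 527.5 -157.8   96.8] rot [-3.141  0.004  2.422] F [-5.9 -2.2 14.8] M [-0.55  0.88  0.  ] grip 8.5 63.0
linear [ 0.011  0.003 -0.037] yaw 0.265
```

servo_tool([
  {"linear": [0.001, -0.002, 0], "yaw": 0.012, "fingers": -1},
  {"linear": [0.001, -0.002, 0], "yaw": 0.024, "fingers": -1},
  {"linear": [0.001, -0.002, 0], "yaw": 0.036, "fingers": -1},
  {"linear": [0.001, -0.002, 0], "yaw": 0.048, "fingers": -1},
  {"linear": [0.001, -0.002, 0], "yaw": 0.06, "fingers": -1},
  {"linear": [0.001, -0.002, 0], "yaw": 0.072, "fingers": -1},
  {"linear": [0.001, -0.002, 0], "yaw": 0.084, "fingers": -1},
  {"linear": [0.001, -0.002, 0], "yaw": 0.084, "fingers": -1},
])

```text
clock: 12.37
tcp_pos: [527.0, -158.2, 96.8]
tool_rot: [3.141, 0.004, 2.158]
contact_force: [-3.9, -3.7, 15.0]
grip_width: 8.7
grip_force: 63.0
```

```bash
python3 to.py 526 -155.5 106 1.588
```

```text
t 12.37 pos [ 527.  -158.2   96.8] rot [3.141 0.004 2.158] F [-3.9 -3.7 15. ] M [-0.66  0.86  0.04] grip 8.7 63.0
linear [ 0.011  0.003 -0.037] yaw 0.181
```

servo_tool([
  {"linear": [0, -0.002, 0], "yaw": 0.012, "fingers": -1},
  {"linear": [0, -0.002, 0], "yaw": 0.024, "fingers": -1},
  {"linear": [0, -0.002, 0], "yaw": 0.036, "fingers": -1},
  {"linear": [0, -0.002, 0], "yaw": 0.048, "fingers": -1},
  {"linear": [0, -0.002, 0], "yaw": 0.06, "fingers": -1},
  {"linear": [0, -0.002, 0], "yaw": 0.072, "fingers": -1},
  {"linear": [0, -0.002, 0], "yaw": 0.084, "fingers": -1},
  {"linear": [0, -0.002, 0], "yaw": 0.084, "fingers": -1},
])

```text
clock: 13.03
tcp_pos: [526.5, -158.5, 96.8]
tool_rot: [3.14, 0.004, 1.894]
contact_force: [-5.1, -2.7, 15.2]
grip_width: 8.8
grip_force: 63.0
```

```bash
python3 to.py 526 -155.5 106 1.588
```

```text
t 13.03 pos [ 526.5 -158.5   96.8] rot [3.14  0.004 1.894] F [-5.1 -2.7 15.2] M [-0.68  0.96 -0.02] grip 8.8 63.0
linear [ 0.012  0.002 -0.037] yaw 0.097
```

servo_tool([
  {"linear": [0, -0.002, 0], "yaw": 0.012, "fingers": -1},
  {"linear": [0, -0.002, 0], "yaw": 0.024, "fingers": -1},
  {"linear": [0, -0.002, 0], "yaw": 0.036, "fingers": -1},
  {"linear": [0, -0.002, 0], "yaw": 0.048, "fingers": -1},
  {"linear": [0, -0.002, 0], "yaw": 0.06, "fingers": -1},
  {"linear": [0, -0.002, 0], "yaw": 0.075, "fingers": -1},
  {"linear": [0, -0.002, 0], "yaw": 0.097, "fingers": -1},
  {"linear": [0, -0.002, 0], "yaw": 0.097, "fingers": -1},
])

```text
clock: 13.7
tcp_pos: [525.8, -158.6, 96.8]
tool_rot: [3.139, 0.003, 1.588]
contact_force: [-5.3, -4.7, 16.7]
grip_width: 8.7
grip_force: 63.1
```

```bash
python3 to.py 526 -155.5 106 1.588; python3 - <<'E'
from h import *
d=get_image("side");cv2.imwrite("pics/d.png",cv2.resize(d["image"][215:320,270:410,::-1],None,fx=5,fy=5,interpolation=cv2.INTER_CUBIC))
E
```

```text
t 13.70 pos [ 525.8 -158.6   96.8] rot [3.139e+00 3.000e-03 1.588e+00] F [-5.3 -4.7 16.7] M [-0.69  1.11 -0.01] grip 8.7 63.1
linear [ 0.012  0.001 -0.037] yaw -0.0
```

servo_tool([
  {"linear": [0, 0, -0.003], "yaw": 0, "fingers": -1},
  {"linear": [0, 0, -0.006], "yaw": 0, "fingers": -1},
  {"linear": [0, 0, -0.006], "yaw": 0, "fingers": -1},
])

```text
clock: 14.0
tcp_pos: [525.8, -158.6, 97.6]
tool_rot: [3.14, 0.003, 1.591]
contact_force: [-3.9, -5.5, 10.6]
grip_width: 8.7
grip_force: 62.2
```

servo_tool([
  {"linear": [0, 0, -0.003], "yaw": 0, "fingers": -1},
  {"linear": [0, 0, -0.006], "yaw": 0, "fingers": -1},
  {"linear": [0, 0, -0.006], "yaw": 0, "fingers": -1},
])

```text
clock: 14.25
tcp_pos: [525.7, -158.6, 99.0]
tool_rot: [3.14, 0.003, 1.591]
contact_force: [-3.8, -5.2, 10.1]
grip_width: 8.8
grip_force: 62.2
```

servo_tool([
  {"linear": [0, 0, -0.003], "yaw": 0, "fingers": -1},
  {"linear": [0, 0, -0.006], "yaw": 0, "fingers": -1},
  {"linear": [0, 0, -0.006], "yaw": 0, "fingers": -1},
])

```text
clock: 14.5
tcp_pos: [525.7, -158.6, 100.4]
tool_rot: [3.14, 0.003, 1.591]
contact_force: [-3.7, -5.2, 8.9]
grip_width: 8.7
grip_force: 62.1
```

servo_tool([
  {"linear": [0, 0, -0.003], "yaw": 0, "fingers": -1},
  {"linear": [0, 0, -0.004], "yaw": 0, "fingers": -1},
  {"linear": [0, 0, -0.004], "yaw": 0, "fingers": -1},
])

```text
clock: 14.75
tcp_pos: [525.7, -158.6, 100.7]
tool_rot: [3.14, 0.003, 1.591]
contact_force: [-3.0, -4.7, 5.4]
grip_width: 8.3
grip_force: 61.2
```

servo_tool([
  {"linear": [0, 0, -0.002], "yaw": 0, "fingers": -1},
  {"linear": [0, 0, -0.002], "yaw": 0, "fingers": -0.3},
  {"linear": [0, 0, -0.002], "yaw": 0, "fingers": 0},
  {"linear": [0, 0, -0.002], "yaw": 0, "fingers": 0},
  {"linear": [0, 0, -0.002], "yaw": 0, "fingers": 0},
])

```text
clock: 15.17
tcp_pos: [525.3, -156.9, 100.2]
tool_rot: [-3.141, -0.0, 1.591]
contact_force: [0.3, -0.1, 0.4]
grip_width: 42.5
grip_force: 0.0
```

servo_tool([
  {"linear": [0, 0, -0.08], "yaw": 0, "fingers": 0},
  {"linear": [0, 0, -0.2], "yaw": 0, "fingers": 0},
  {"linear": [0, 0, -0.3], "yaw": 0, "fingers": 0},
  {"linear": [0, 0, -0.45], "yaw": 0, "fingers": 0},
  {"linear": [0, 0, -0.5], "yaw": 0, "fingers": 0},
  {"linear": [0, 0, -0.5], "yaw": 0, "fingers": 0},
  {"linear": [0, 0, -0.5], "yaw": 0, "fingers": 0},
])

```text
clock: 15.75
tcp_pos: [525.5, -157.0, 225.7]
tool_rot: [3.14, 0.0, 1.591]
contact_force: [-0.2, 0.6, -0.6]
grip_width: 43.2
grip_force: 0.0
```

```bash
python3 - <<'E'
from h import *
s,c,w=get_image("side"),get_image("scene"),get_image("wrist")
a=cv2.resize(w["image"],(400,300)); b=cv2.resize(s["image"][200:320,270:430],(400,300),interpolation=cv2.INTER_CUBIC); e=cv2.resize(c["image"][210:330,240:400],(400,300),interpolation=cv2.INTER_CUBIC)
cv2.imwrite("pics/e.png",np.vstack([np.hstack([a,b]),np.hstack([e,cv2.resize(s["image"],(400,300))])])[:,:,::-1])
E
python3 to.py 526 -155.5 106 1.588
```

```text
t 15.90 pos [ 524.6 -156.8  223.7] rot [-3.139e+00 -1.000e-03  1.591e+00] F [ 0.2  0.2 -0.4] M [-0.    0.02  0.05] grip 42.8 0.0
linear [0.005 0.006 0.471] yaw 0.001
```

View pics/e.png

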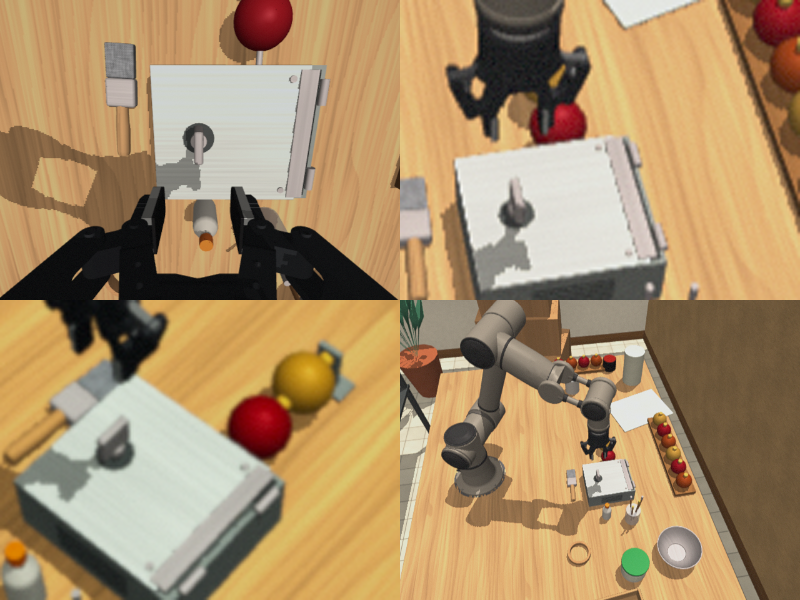

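```bash
python3 -c "
from station import finish_job
print(finish_job())"
```

```text
the job is handed in; nothing more can be done
None
```

The panel is shut and the stud is turned clockwise to the ninety. It held in its notch, about 4 mm up from the bottom, when I let go. The wrist force never read above about 17 N, nothing else on the table was moved, and the job is handed in.

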